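Gauge a drawn cup in the thumbwheel bench caliper

ROBOT

A 7-joint arm with a two-finger parallel gripper is mounted at the origin on a cart in front of the work surface, level with it; the furniture and walls round the work are solid. World frame = base frame: x ahead of the robot, y to its left, z up, the work surface at z = 0. Lengths are in m, angles in rad, forces in N, time in s.
With the tool pointing down it reaches from about 0.4 to 0.925 m from the base axis. Payload 4.1 kg.
Tool frame: the origin (TCP) lies midway between the tips of the shut fingers; the grasp point (between the pads) lies 19 mm behind it (ctrl.hold_point_z is the distance from the TCP to the grasp point, in m); z points along the fingers, y is the direction in which the jaws open and shut (so a half turn about z gives the same grasp; the last joint's range is limited). The gripper opens to 85 mm and grips with 20 to 120 N. Pads are 22 mm wide; open, the fingers measure 114 mm over their backs; the gripper's body (76 mm by 85 mm) begins 54 mm behind the grasp point. The pads swing forward as they close: fully open they stand 13 mm farther back than shut.
Start: joints at [-1.381, 0.398, 0.045, 1.537, -0.019, 1.207, -0.051], TCP at [0.185, 0.623, 0.208] pointing down, gripper open.
Joint ranges: [-2.82, 2.82], [-0.49, 2.23], [-1.37, 1.46], [0, 2.46], [-1.36, 4.5], [0.23, 2], [-2.94, 2.94]. Speed limits (rad/s): [2.57, 2.57, 3.14, 3.14, 3.14, 3.14, 3.14].

INTERFACE

Orientations are given as [roll, pitch, yaw] about the fixed x, y, z axes, in that order (R = Rz(yaw) Ry(pitch) Rx(roll)).
In Python, from rig import ctrl gives the robot as it stands.
- The arm moves only by the shell command python3 -m creep 'ROWS' [OPENING]. ROWS is text: rows parted by semicolons, each of 4 numbers parted by spaces: the shift along the tool's x, y, z in m, then the turn about the tool's z in degrees. A call has 1 to 8 rows; each row is the pose to reach, as a shift and turn from the pose measured when the call began, along the tool's axes at that moment; what a row does not reach only later rows make up. A row lasts 1/12 s, in which the tool goes at most 41.7 mm and 7.16 degrees, less where a joint would pass 70% of its speed; a pose out of reach is approached as far as the arm can. A call with a gripper value outside its range is refused whole. OPENING is the finger opening in m, from 0 to 0.0854, set as the call begins (- or left out, the last holds). The fingers move at their own pace and stop on an object; the grip force is fixed at half the most. Time passes only in rows, so rows that repeat a pose let the fingers close. It gives the time, the measured TCP pose, the force and the opening at its end, in the units of the state.
- ctrl.get_state(): the state, without advancing time (a new reading comes with each control period).
- ctrl.grab_frame(name): name is "side" or "top"; returns (picture, depth): 384x512x3 uint8, red, green, blue; 384x512 float32, m along the optical axis (not along the pixel's ray), 0 where there is no reading.
- ctrl.calibration(name): a dict with "mtx" (3x3 intrinsics, pixels), "k1" (the pictures are not rectified: a ray, as slopes to the right and down, at radius r is drawn at 1 + k1 r^2 times it, then the intrinsics apply), "extrinsics" (4x4, takes a point from camera to world coordinates). Camera axes: x right, y down, z forward; pixel columns grow to the right and rows downward; lengths in m; the calibration is good to about 2 mm. A picture is of the moment at which its call begins. calibration takes no time and is no camera call.
- ctrl.close_job(): hands the job in, once; it reports no verdict.
The state is a dict: "clock": time; "q": joint angles; "qvel": joint speeds; "joint_torque": joint torques, N m; "ee_pos": TCP position; "orientation": TCP orientation; "wrist_force": force on the tool from outside, world axes, zero at the start; "torque": the same for the moment, N m; "opening": finger opening in m.
Only numpy, scipy, OpenCV 4.12 (cv2) and the standard library are available. Lean on these libraries where they do the work, as an engineer would, in place of code of your own. Each camera call takes 0.05 s, during which the arm holds its last target.

TASK

Stand the loose steel cup upright on the plate of the bench gauge, between its two jaws, and let go of it. Then, with a fingertip on the bit of thumbwheel that shows through the slot, roll the sliding jaw in until the cup is held snugly between both jaws. Be gentle: feel for the wheel, press it no harder than rolling takes, do not squash the thin cup, do not push the jaw itself by hand, and leave the things lying around where they are.

Things in the scene. Friction and masses are not known exactly. Their poses are not given: they have to be found in the camera images.
- cup_center (a point): centre, half-way up (23.5 mm over its underside), of the loose cup: thin open-topped drawn steel cup, 64 mm in diameter, 47 mm high, 62 g (0.8 to 1.3 times), standing mouth up on the worktop left of the gauge, apart from the ranks of like cups at the far left. Grip it across its diameter from above. z points up
- gauge: bench gauge fixed to the worktop: aluminium plate 90 mm (x) by 216 mm (y), 6 mm thick, with a fixed jaw near its -y end, then a sliding jaw, and a grey thumbwheel housing near its +y end. Origin on the worktop, below the axis of a cup that stands centred against the fixed jaw; z up; +y points to world +y, turned up to 0.35 rad either way
- anvil: fixed jaw, a steel block on the plate; origin at the gauge's x = y = 0 on the plate top (6 mm over the worktop), axes as the gauge's. Its flat face is at y = -32 mm and looks to +y. Both jaws are 40 mm wide in x and reach 34 to 41 mm over the worktop. The cup goes midway between the faces, within 10 mm of the gauge's y axis; fingers fit at its +x and -x sides
- jaw (a joint): travel of the sliding jaw in m; grows as it moves to the fixed jaw (gauge -y). Clear gap between the faces = 86 mm minus this, so the jaw's face is at gauge y = 54 mm minus this; it holds a 64 mm cup at about 22 mm. Starts between 2 and 14 mm. It slides with 3 N friction, stays where left, and pushes with 1.6 times the drag on the wheel's rim less 3 N
- wheel (a joint): angle rolled by the thumbwheel in rad, geared to the jaw: 1 rad is 15 mm of jaw travel; grows as the wheel's crest moves to gauge -y (closing)
- wheel_slot (a point): middle of the slot in the housing's top (deck), at deck height, 52 mm over the worktop, 118 mm from the gauge's origin along its y. Slot 18 mm (x) by 47 mm (y). In it the crown of a knurled steel wheel, 48 mm across, 14 mm wide, axle along x; its crest is straight above this point, 4 to 11 mm over the deck, a height that differs each time: find it by touch
- wheel_mount (a point): point in the housing 34 mm over the worktop, below wheel_slot. The wheel does not give under the finger, and friction on its rim is about 0.7: a shut gripper's fingertips pressing on the crest with 7 to 12 N and dragged to gauge -y roll it and hold the cup well, closing the jaw by 0.62 mm for each mm; a light press slips. Touch down slowly; lift off between strokes of about 20 mm
- v_block: ground steel V block, 62 x 57 x 35 mm, a bystander behind the work; origin under its middle
- tape_roll: roll of masking tape lying flat, 67 mm across, 24 mm high, a bystander behind the work; origin under its middle
- chuck_key: chuck key with a T bar, 110 x 117 x 18 mm, a bystander behind the work; origin under its middle
- screwdriver: screwdriver with a thick handle, 85 x 169 x 27 mm, a bystander at the left; origin under its middle

How it is judged:
On the way, in this order (a step that is already met when the one before it is completed fails the run):
1. the cup stands upright on the gauge plate between the jaws, let go (x of cup_center in the frame of gauge between -0.014 and 0.014 m and y of cup_center in the frame of gauge between -0.004 and 0.024 m and z of cup_center in the frame of gauge below 0.034 m and angle between cup_center's own z axis and vertical below 0.1 rad and contact force between the fingers and cup below 0.05 N), for 0.2 s.
2. the thumbwheel has brought the sliding jaw home: both jaws bear on the cup with more than 2 N (contact force between each of jaw, anvil and cup above 2 N), for 0.2 s.
At the end, for the whole second after the job is handed in: The cup stands upright (within 0.1 rad) and at rest on the gauge plate, its axis within 14 mm of the gauge's y axis, both jaws touching it (more than 0.3 N each) (contact force between each of jaw, anvil and cup above 0.3 N and x of cup_center in the frame of gauge between -0.014 and 0.014 m and z of cup_center in the frame of gauge below 0.034 m and angle between cup_center's own z axis and vertical below 0.1 rad and linear speed of cup below 0.01 m/s).
It fails at once if the cup squeezed by a jaw with more than 16 N (contact force between any of jaw, anvil and cup above 16 N).
It fails at once if the gripper pressed on the thumbwheel or the gauge with more than 25 N (contact force between any of the fingers, the arm and gauge above 25 N or contact force between any of the fingers, the arm and wheel above 25 N).
It fails at once if the sliding jaw pushed by the robot itself (contact force between any of the fingers, the arm and jaw above 2 N).
It fails at once if a bystander moved more than 25 mm (distance of any of v_block, tape_roll, chuck_key, screwdriver from where it was at the start of the episode above 0.025 m).
It also fails if it takes over 69 s, if anything falls off the work surface, if the arm or the gripper's body presses on something with over 40 N, if the wrist force passes 120 N, or if a joint passes its speed limit or range.

## Working session

There is one attempt and no reset: what is moved stays moved. The work goes in short steps, Python scripts to look and compute and a shell command to move; the robot and the scene stay as the last step left them, time stands still between calls to the robot, and variables do not carry over. Pictures are saved under pics/ and viewed, and the job is handed in when it is done.

```bash
ls; mkdir -p pics
python3 - <<'E'
from rig import ctrl
import cv2, numpy as np
np.set_printoptions(precision=4,suppress=True)
print(ctrl.get_state())
for n in ("side","top"):
    c=ctrl.calibration(n); print(n,c)
    p,d=ctrl.grab_frame(n)
    cv2.imwrite(f"pics/{n}0.png",cv2.cvtColor(p,cv2.COLOR_RGB2BGR)); np.save(f"pics/{n}0.npy",d)
    print((d==0).mean(), d.min(), d.max())
E
```

```text
pics
{'clock': 0.0, 'q': array([-1.381 ,  0.3992,  0.045 ,  1.5379, -0.0187,  1.2069, -0.0507]), 'qvel': array([-0.0005, -0.    ,  0.0003,  0.0005,  0.0019,  0.0011,  0.0004]), 'joint_torque': array([ -0.0002, -47.5112,   1.3645, -25.4223,   0.0115,   0.0094,
        -0.    ]), 'ee_pos': array([0.1849, 0.6224, 0.2072]), 'orientation': array([-3.1396,  0.0002,  2.8529]), 'wrist_force': array([0.3409, 0.3365, 0.2858]), 'torque': array([-0.017 , -0.0202, -0.0413]), 'opening': 0.08551072777698464}
side {'mtx': array([[392.5736,   0.    , 259.0063],
       [  0.    , 392.5736, 195.1474],
       [  0.    ,   0.    ,   1.    ]]), 'k1': 0.042435162622813945, 'extrinsics': array([[ 0.9746, -0.0904,  0.2047,  0.3699],
       [-0.2236, -0.427 ,  0.8762, -0.5623],
       [ 0.0081, -0.8997, -0.4364,  0.4843],
       [ 0.    ,  0.    ,  0.    ,  1.    ]])}
0.007619222005208333 0.0 3.9999523
top {'mtx': array([[495.403 ,   0.    , 256.8111],
       [  0.    , 495.403 , 194.4893],
       [  0.    ,   0.    ,   1.    ]]), 'k1': -0.19769522587670843, 'extrinsics': array([[-0.0158, -0.9963,  0.0844,  0.5065],
       [-0.9997,  0.0141, -0.0211,  0.3265],
       [ 0.0198, -0.0847, -0.9962,  1.0023],
       [ 0.    ,  0.    ,  0.    ,  1.    ]])}
0.0039215087890625 0.0 1.9077412
```

View pics/side0.png

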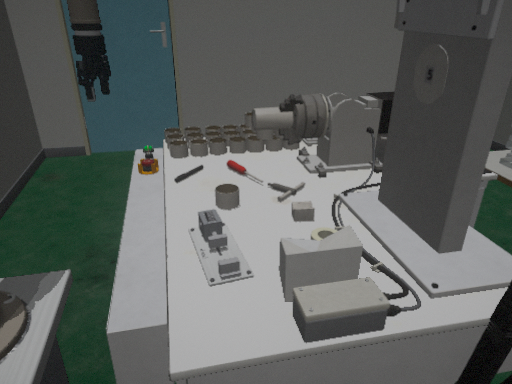

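View pics/top0.png

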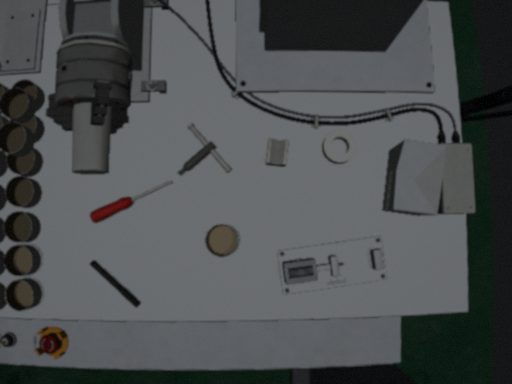

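The side view shows the gauge at about (220,245), with the wheel housing at (210,222), the sliding jaw at (217,241) and the fixed jaw at (229,266). The loose cup is at (227,196). The top view shows the cup at (222,239), the slot at (300,270), the sliding jaw at (335,265) and the fixed jaw at (377,258). Next I'll zoom in and measure.

```bash
cat > h.py <<'E'
import numpy as np, cv2
from rig import ctrl
np.set_printoptions(precision=4,suppress=True)
def und(uv,c):
    K=c["mtx"]; uv=np.atleast_2d(np.asarray(uv,float))
    return cv2.undistortPoints(uv.reshape(-1,1,2),K,np.array([c["k1"],0,0,0,0.])).reshape(-1,2)
def world(uv,z,c):
    n=und(uv,c); P=np.c_[n,np.ones(len(n))]*np.asarray(z,float).reshape(-1,1)
    E=c["extrinsics"]; return P@E[:3,:3].T+E[:3,3]
def onplane(uv,h,c):
    n=und(uv,c); E=c["extrinsics"]; R=np.c_[n,np.ones(len(n))]@E[:3,:3].T
    return E[:3,3]+R*((h-E[2,3])/R[:,2])[:,None]
def proj(P,c):
    E=c["extrinsics"]; p=(np.atleast_2d(P)-E[:3,3])@E[:3,:3]
    return cv2.projectPoints(p.reshape(-1,1,3),np.zeros(3),np.zeros(3),c["mtx"],np.array([c["k1"],0,0,0,0.]))[0].reshape(-1,2)
def cloud(d,c):
    v,u=np.mgrid[0:d.shape[0],0:d.shape[1]]
    W=world(np.c_[u.ravel(),v.ravel()],d.ravel(),c).reshape(d.shape+(3,)); W[d==0]=np.nan; return W
def crop(src,dst,x0,y0,x1,y1,s):
    im=cv2.imread(src) if isinstance(src,str) else src
    cv2.imwrite(dst,cv2.resize(im[y0:y1,x0:x1],None,fx=s,fy=s,interpolation=cv2.INTER_CUBIC))
E
python3 - <<'E'
from h import *
crop("pics/top0.png","pics/top0c.png",190,200,400,310,3.8)
crop("pics/side0.png","pics/side0c.png",170,170,270,290,5)
for n in("side","top"):
    c=ctrl.calibration(n); W=cloud(np.load(f"pics/{n}0.npy"),c)
    P=W.reshape(-1,3); P=P[~np.isnan(P).any(1)]
    box=(P[:,0]>.2)&(P[:,0]<.6)&(P[:,1]>0)&(P[:,1]<.7)
    t=P[box&(abs(P[:,2])<.004)]; print(n,"table",np.median(t[:,2]),len(t))
    # cup
    m=box&(P[:,2]>.03)&(P[:,2]<.06)&(P[:,1]>.3)&(P[:,1]<.5)&(P[:,0]>.3)&(P[:,0]<.5); q=P[m]; print("cup",len(q),q.min(0),q.max(0),np.percentile(q[:,2],[5,50,95]))
    m=box&(P[:,2]>.025)&(P[:,2]<.08)&(P[:,1]>0.)&(P[:,1]<.3)&(P[:,0]>.28)&(P[:,0]<.48); q=P[m]; print("gauge",len(q),q.min(0),q.max(0))
E
```

```text
side table -0.00039331622115681975 10868
cup 136 [0.4682 0.3387 0.0302] [0.4996 0.4082 0.047 ] [0.0309 0.0384 0.0456]
gauge 820 [0.4133 0.0548 0.0252] [0.4756 0.2553 0.0621]
top table -0.0006445813635443942 36430
cup 46 [0.4692 0.3458 0.0302] [0.499  0.4059 0.0486] [0.031  0.0442 0.0478]
gauge 1125 [0.4158 0.0599 0.025 ] [0.4767 0.2582 0.0635]
```

View pics/top0c.png

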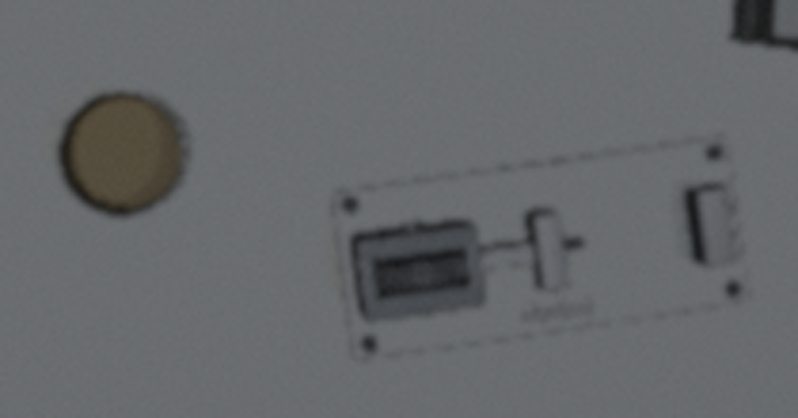

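View pics/side0c.png

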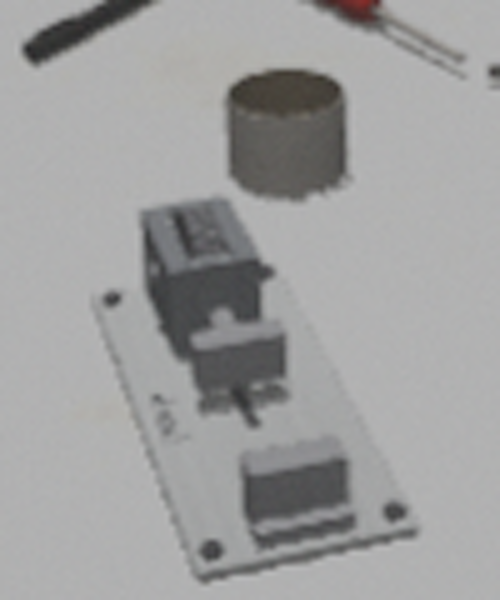

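Run:
```python
from h import *
from scipy.optimize import least_squares
T={}
for n in("side","top"):
    c=ctrl.calibration(n); W=cloud(np.load(f"pics/{n}0.npy"),c)
    P=W.reshape(-1,3); P=P[~np.isnan(P).any(1)]
    m=(P[:,2]>.012)&(P[:,2]<.06)&(P[:,1]>.32)&(P[:,1]<.43)&(P[:,0]>.43)&(P[:,0]<.58); q=P[m]
    print(n,"cup",len(q),q.min(0),q.max(0))
    r=q[q[:,2]>.043]; print(" rim",len(r), r[:,2].max())
    for nm,s in(("rim",r),("all",q)):
        f=least_squares(lambda p:np.hypot(s[:,0]-p[0],s[:,1]-p[1])-.032,[.5,.375],loss="soft_l1",f_scale=.002); print(nm,f.x,np.sqrt(np.mean(f.fun**2)))
        f=least_squares(lambda p:np.hypot(s[:,0]-p[0],s[:,1]-p[1])-p[2],[.5,.375,.03],loss="soft_l1",f_scale=.002); print(nm,f.x)
    # gauge: height slices
    for lo,hi in((.030,.045),(.047,.07)):
        m=(P[:,2]>lo)&(P[:,2]<hi)&(P[:,1]>.03)&(P[:,1]<.29)&(P[:,0]>.38)&(P[:,0]<.52); q=P[m]
        print(lo,len(q),q.min(0),q.max(0), np.percentile(q[:,2],[5,25,50,75,95]))
        if lo>.04: print(cv2.minAreaRect(q[q[:,2]<.056][:,:2].astype(np.float32)*1000))
    m=(P[:,2]>.004)&(P[:,2]<.010)&(P[:,1]>.03)&(P[:,1]<.29)&(P[:,0]>.37)&(P[:,0]<.52); q=P[m]
    print("plate",np.median(q[:,2]),cv2.minAreaRect(q[:,:2].astype(np.float32)*1000))
```

```text
side cup 491 [0.4678 0.3387 0.0121] [0.5332 0.4086 0.047 ]
 rim 60 0.04698565147730133
rim [0.5004 0.3743] 0.001309208389104197
rim [0.5003 0.3743 0.0322]
all [0.5006 0.3744] 0.0015710711262767677
all [0.5006 0.3743 0.0319]
0.03 401 [0.4135 0.0569 0.03  ] [0.4756 0.2464 0.045 ] [0.0308 0.0338 0.0356 0.0382 0.0427]
0.047 269 [0.4143 0.1902 0.047 ] [0.4608 0.2553 0.0621] [0.0481 0.0505 0.0515 0.0526 0.0599]
((436.74072265625, 223.68907165527344), (41.37848663330078, 65.12776184082031), 6.993162155151367)
plate 0.0056358778859470215 ((445.5708312988281, 152.2649688720703), (89.24520874023438, 216.3858642578125), 6.815564155578613)
top cup 120 [0.4692 0.3457 0.0128] [0.5314 0.4079 0.0492]
 rim 61 0.049204147666974674
rim [0.5004 0.3766] 0.0009893931480829167
rim [0.5005 0.3763 0.0312]
all [0.5006 0.3757] 0.0010669088719740868
all [0.5006 0.3761 0.0311]
0.03 382 [0.4163 0.0599 0.0301] [0.4767 0.2578 0.0448] [0.0308 0.0341 0.0362 0.0384 0.0416]
0.047 635 [0.4158 0.1928 0.0471] [0.4611 0.2582 0.0635] [0.0482 0.05   0.0513 0.0533 0.0597]
((437.9396057128906, 225.30789184570312), (40.93501663208008, 62.86174774169922), 6.407414436340332)
plate 0.005742757711017732 ((440.0531311035156, 167.86309814453125), (131.49794006347656, 245.43858337402344), 2.58188533782959)
```

Run:
```python
from h import *
from scipy.optimize import least_squares
def rect(P,h):  # fit frame from depth points
    pass
res={}
for n in("side","top"):
    c=ctrl.calibration(n); W=cloud(np.load(f"pics/{n}0.npy"),c)
    P=W.reshape(-1,3); P=P[~np.isnan(P).any(1)]
    m=(P[:,2]>.047)&(P[:,2]<.056)&(P[:,1]>.03)&(P[:,1]<.29)&(P[:,0]>.38)&(P[:,0]<.52)
    r=cv2.minAreaRect(P[m][:,:2].astype(np.float32)*1000); print(n,"deck",r, np.median(P[m][:,2]))
    for nm,lo,hi in(("anvil",.03,.10),("jaw",.10,.18)):
        m=(P[:,2]>.031)&(P[:,2]<.045)&(P[:,1]>lo)&(P[:,1]<hi)&(P[:,0]>.38)&(P[:,0]<.52); q=P[m]
        print(n,nm,len(q),np.median(q[:,2]),q.mean(0),cv2.minAreaRect(q[:,:2].astype(np.float32)*1000))
    # plate corners by colour (top: screw holes)
c=ctrl.calibration("top"); px=np.array([(350,203),(714,152),(733,288),(369,343)])/3.8+[190,200]
A=onplane(px,.006,c); print("holes",A)
c=ctrl.calibration("side"); px=np.array([(112,298),(395,510),(211,550)])/5+[170,170]
B=onplane(px,.006,c); print("holes side",B)
print("y dirs",[np.degrees(np.arctan2(-(d[0]),d[1])) for d in (A[0]-A[1],A[3]-A[2],B[0]-B[2])], "x",[np.degrees(np.arctan2(d[1],d[0])) for d in(A[0]-A[3],A[1]-A[2])], A.mean(0))
# slot
c=ctrl.calibration("top"); px=np.array([(376,260),(468,251),(468,286),(378,297)])/3.8+[190,200]; S=onplane(px,.052,c); print("slot",S,S.mean(0),cv2.minAreaRect(S[:,:2].astype(np.float32)*1000))
```

```text
side deck ((436.74072265625, 223.68907165527344), (41.37848663330078, 65.12776184082031), 6.993162155151367) 0.05123198908619464
side anvil 130 0.034993019612527154 [0.4558 0.0649 0.0347] ((455.86767578125, 67.02823638916016), (39.36226272583008, 18.94910430908203), 6.249636650085449)
side jaw 113 0.03758971210702999 [0.445  0.1517 0.0367] ((445.332275390625, 154.3363037109375), (39.37274932861328, 16.071624755859375), 5.940831184387207)
top deck ((437.9396057128906, 225.30789184570312), (40.93501663208008, 62.86174774169922), 6.407414436340332) 0.05082589462640075
top anvil 155 0.03480013423031714 [0.4563 0.0691 0.0348] ((456.59429931640625, 69.18089294433594), (40.37722396850586, 15.971302032470703), 6.07518196105957)
top jaw 145 0.037952993885986164 [0.4472 0.1567 0.0378] ((446.9460754394531, 158.59323120117188), (19.280879974365234, 41.28944778442383), 86.18794250488281)
holes [[0.4715 0.2565 0.006 ]
 [0.4942 0.0597 0.006 ]
 [0.4209 0.0509 0.006 ]
 [0.3973 0.2477 0.006 ]]
holes side [[0.3992 0.2493 0.006 ]
 [0.4966 0.0612 0.006 ]
 [0.4224 0.0519 0.006 ]]
y dirs [np.float64(6.5839102191549355), np.float64(6.824961181404193), np.float64(6.695934978142997)] x [np.float64(6.767281118502363), np.float64(6.84615497887711)] [0.446  0.1537 0.006 ]
slot [[0.4441 0.2471 0.052 ]
 [0.4476 0.2004 0.052 ]
 [0.4299 0.2007 0.052 ]
 [0.4255 0.2464 0.052 ]] [0.4368 0.2237 0.052 ] ((436.5465087890625, 223.42193603515625), (18.655487060546875, 47.5461540222168), 4.281968116760254)
```

Run:
```python
from h import *
g=np.radians(6.7); O=np.array([.4508,.1068]); R=np.array([[np.cos(g),np.sin(g)],[-np.sin(g),np.cos(g)]])
c=ctrl.calibration("top")
for nm,p,h in(("jawface",(566,250),.038),("jawback",(545,250),.038),("anvil face",(700,225),.035)):
    w=onplane(np.array(p)/3.8+[190,200],h,c)[0]; print(nm,w,R@(w[:2]-O))
c=ctrl.calibration("side")
for nm,p,h in(("jawface",(240,348),.038),("jawback",(237,330),.038),("anvil face hidden top edge",(293,450),.035)):
    w=onplane(np.array(p)/5+[170,170],h,c)[0]; print(nm,w,R@(w[:2]-O))
for n in("side","top"):
    W=cloud(np.load(f"pics/{n}0.npy"),ctrl.calibration(n)); P=W.reshape(-1,3); P=P[~np.isnan(P).any(1)]
    G=np.c_[(P[:,:2]-O)@R.T,P[:,2]]
    m=(abs(G[:,0])<.016)&(G[:,2]>.0335)&(G[:,2]<.046); 
    print(n,np.histogram(G[m][:,1]*1000,bins=np.arange(-54,90,3)))
    print(np.percentile(G[m&(G[:,1]<0)][:,1],[2,98]),np.percentile(G[m&(G[:,1]>0.02)&(G[:,1]<.07)][:,1],[2,98]))
s=ctrl.get_state(); e=s["ee_pos"]; psi=s["orientation"][2]
d=np.array([.5005,.3755])-e[:2]; print("shift tool", np.cos(psi)*d[0]+np.sin(psi)*d[1], np.sin(psi)*d[0]-np.cos(psi)*d[1], "turn",np.degrees(psi)-96.7)
```

```text
jawface [0.446  0.1477 0.038 ] [-0.      0.0412]
jawback [0.4463 0.1586 0.038 ] [0.0016 0.052 ]
anvil face [0.4568 0.076  0.035 ] [ 0.0023 -0.0313]
jawface [0.4467 0.1425 0.038 ] [0.0001 0.0359]
jawback [0.4473 0.157  0.038 ] [0.0024 0.0503]
anvil face hidden top edge [0.4577 0.0693 0.035 ] [ 0.0025 -0.038 ]
side (array([ 0,  4, 19, 16, 14, 16, 11,  4,  0,  0,  0,  0,  0,  0,  0,  0,  0,
        0,  0,  0,  0,  0,  0,  0,  0,  0,  0,  0,  0,  0,  0, 15, 25, 12,
       10, 10,  3,  0,  0,  0,  0,  0,  0,  0,  0,  1, 20]), array([-54, -51, -48, -45, -42, -39, -36, -33, -30, -27, -24, -21, -18,
       -15, -12,  -9,  -6,  -3,   0,   3,   6,   9,  12,  15,  18,  21,
        24,  27,  30,  33,  36,  39,  42,  45,  48,  51,  54,  57,  60,
        63,  66,  69,  72,  75,  78,  81,  84,  87]))
[-0.0486 -0.0324] [0.0404 0.0553]
top (array([ 0,  0,  4, 21, 15, 23, 18, 14,  0,  0,  0,  0,  0,  0,  0,  0,  0,
        0,  0,  0,  0,  0,  0,  0,  0,  0,  0,  0,  0,  0,  0,  1, 17, 25,
       23, 25, 23,  0,  0,  0,  0,  0,  0,  0,  0,  0,  0]), array([-54, -51, -48, -45, -42, -39, -36, -33, -30, -27, -24, -21, -18,
       -15, -12,  -9,  -6,  -3,   0,   3,   6,   9,  12,  15,  18,  21,
        24,  27,  30,  33,  36,  39,  42,  45,  48,  51,  54,  57,  60,
        63,  66,  69,  72,  75,  78,  81,  84,  87]))
[-0.0454 -0.0308] [0.0429 0.0563]
shift tool -0.37285085714303107 -0.14692931776533855 turn 66.75797555885786
```

```bash
python3 -m creep '-0.015 -0.006 0 3; -0.045 -0.018 0 10; -0.08 -0.031 0 17; -0.115 -0.045 0 24; -0.15 -0.059 0 31; -0.185 -0.073 0 38; -0.215 -0.085 0 43; -0.225 -0.088 0 45' 0.085
cat > g.py <<'E'
from h import *
import sys
def go(x,y,z,yawdeg):
    s=ctrl.get_state(); e=s["ee_pos"]; psi=s["orientation"][2]
    d=np.array([x,y])-e[:2]
    print("t",s["clock"],"ee",e,"rpy",np.degrees(s["orientation"]),"F",s["wrist_force"],"op",s["opening"])
    print("shift",np.cos(psi)*d[0]+np.sin(psi)*d[1],np.sin(psi)*d[0]-np.cos(psi)*d[1],e[2]-z,"turn",np.degrees(psi)-yawdeg)
if __name__=="__main__": go(*map(float,sys.argv[1:5]))
E
python3 g.py .5005 .3755 .08 96.7
```

```text
clock: 0.77
ee_pos: [0.3812, 0.4684, 0.2074]
orientation: [-3.141, 0.006, 2.056]
wrist_force: [0.5, -0.5, 1.0]
opening: 0.0853
t 0.7667 ee [0.3812 0.4684 0.2074] rpy [-179.9887    0.3197  117.7721] F [ 0.5437 -0.4639  0.9936] op 0.08527337879716464
shift -0.13775655675873444 0.06229157188238526 0.12736789680034039 turn 21.07206876994087
```

```bash
python3 -m creep '-0.015 0.007 0.01 3; -0.045 0.02 0.03 7; -0.08 0.036 0.06 12; -0.11 0.05 0.09 17; -0.13 0.059 0.11 20; -0.1378 0.0623 0.12 21.1; -0.1378 0.0623 0.12 21.1; -0.1378 0.0623 0.12 21.1'
python3 - <<'E'
from g import *
go(.5005,.3755,.006,96.7)
for n in("side","top"):
    p,d=ctrl.grab_frame(n); cv2.imwrite(f"pics/{n}1.png",cv2.cvtColor(p,cv2.COLOR_RGB2BGR)); np.save(f"pics/{n}1.npy",d)
crop("pics/side1.png","pics/side1c.png",160,100,300,280,3.3)
E
```

```text
clock: 1.43
ee_pos: [0.4997, 0.3755, 0.0872]
orientation: [-3.141, 0.006, 1.688]
wrist_force: [-0.8, 0.9, 0.6]
opening: 0.0854
t 1.4333 ee [0.4997 0.3755 0.0872] rpy [-179.9825    0.317    96.7151] F [-0.7723  0.9267  0.5501] op 0.08538098805608445
shift -6.275429518092684e-05 0.0007941562724723794 0.08115187128811942 turn 0.015058792230774998
```

View pics/side1c.png

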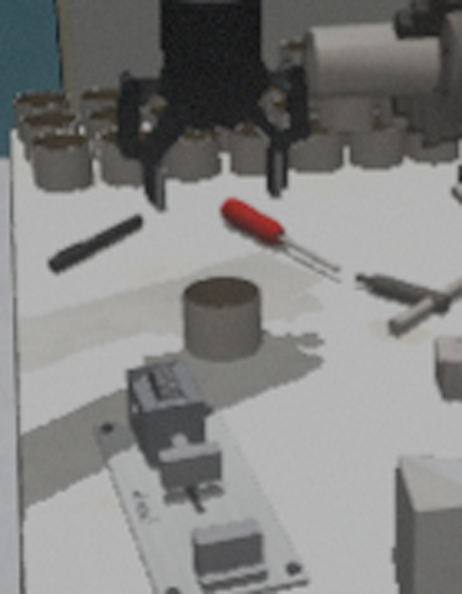

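View pics/top1.png

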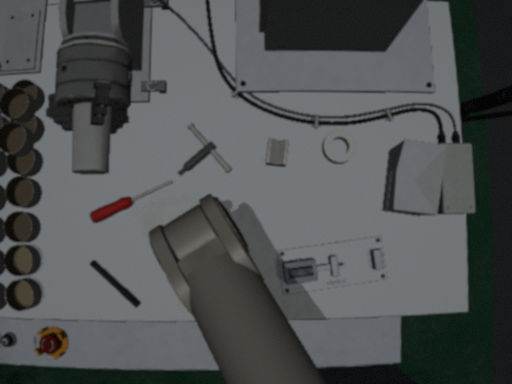

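Run:
```python
from h import *
c=ctrl.calibration("side"); d=np.load("pics/side1.npy"); W=cloud(d,c)
for u0,v0 in((155,200),(277,188)):
    u,v=int(u0/3.3+160),int(v0/3.3+100)
    for vv in range(v-4,v+6): print((u,vv),W[vv,u-1:u+2].round(3).tolist())
for p in ([.5,.3755,.047],[.5,.3755,.087],[.5,.3755,.1],[.457,.37,.1],[.543,.38,.1]): q=proj(p,c)[0]; print(p,q,(q-[160,100])*3.3)
```

```text
(206, 156) [[0.447, 0.36, 0.146], [0.45, 0.363, 0.145], [0.452, 0.359, 0.146]]
(206, 157) [[0.447, 0.362, 0.143], [0.45, 0.363, 0.143], [0.452, 0.359, 0.144]]
(206, 158) [[0.447, 0.364, 0.14], [0.45, 0.362, 0.14], [0.452, 0.36, 0.141]]
(206, 159) [[0.447, 0.362, 0.138], [0.449, 0.36, 0.138], [0.452, 0.359, 0.139]]
(206, 160) [[0.447, 0.365, 0.134], [0.45, 0.367, 0.133], [0.452, 0.361, 0.135]]
(206, 161) [[0.447, 0.363, 0.132], [0.449, 0.363, 0.132], [0.451, 0.356, 0.134]]
(206, 162) [[0.447, 0.364, 0.129], [0.45, 0.373, 0.125], [0.451, 0.358, 0.131]]
(206, 163) [[0.474, 0.691, -0.0], [0.45, 0.375, 0.122], [0.451, 0.36, 0.128]]
(206, 164) [[0.473, 0.681, 0.0], [0.476, 0.68, 0.001], [0.451, 0.36, 0.125]]
(206, 165) [[0.473, 0.68, -0.003], [0.475, 0.671, 0.0], [0.479, 0.674, -0.001]]
(243, 152) [[0.542, 0.368, 0.147], [0.545, 0.369, 0.147], [0.548, 0.371, 0.146]]
(243, 153) [[0.542, 0.37, 0.144], [0.545, 0.37, 0.144], [0.548, 0.371, 0.143]]
(243, 154) [[0.542, 0.368, 0.142], [0.544, 0.367, 0.142], [0.547, 0.368, 0.141]]
(243, 155) [[0.542, 0.371, 0.138], [0.545, 0.37, 0.138], [0.547, 0.37, 0.138]]
(243, 156) [[0.542, 0.37, 0.136], [0.544, 0.367, 0.137], [0.548, 0.374, 0.134]]
(243, 157) [[0.542, 0.371, 0.133], [0.544, 0.368, 0.134], [0.548, 0.372, 0.132]]
(243, 158) [[0.543, 0.374, 0.129], [0.545, 0.371, 0.13], [0.548, 0.373, 0.129]]
(243, 159) [[0.542, 0.372, 0.127], [0.545, 0.372, 0.127], [0.548, 0.373, 0.126]]
(243, 160) [[0.542, 0.372, 0.124], [0.546, 0.375, 0.123], [0.547, 0.37, 0.125]]
(243, 161) [[0.6, 0.683, 0.001], [0.604, 0.686, -0.001], [0.607, 0.685, -0.001]]
[0.5, 0.3755, 0.047] [226.3202 188.0633] [218.8568 290.6088]
[0.5, 0.3755, 0.087] [225.8833 174.1063] [217.4147 244.5509]
[0.5, 0.3755, 0.1] [225.7372 169.4657] [216.9327 229.2369]
[0.457, 0.37, 0.1] [209.3278 171.5528] [162.7817 236.1243]
[0.543, 0.38, 0.1] [241.7697 167.5707] [269.84   222.9834]
```

Run:
```python
from h import *
c=ctrl.calibration("side"); p,d=ctrl.grab_frame("side"); W=cloud(d,c)
cv2.imwrite("pics/side2.png",cv2.cvtColor(p,cv2.COLOR_RGB2BGR))
crop("pics/side2.png","pics/side2c.png",160,100,300,280,3.3)
P=W.reshape(-1,3); P=P[~np.isnan(P).any(1)]
for lo,hi in((.43,.475),(.525,.57)):
    m=(P[:,0]>lo)&(P[:,0]<hi)&(P[:,1]>.34)&(P[:,1]<.41)&(P[:,2]>.07)&(P[:,2]<.2); q=P[m]; print(len(q),q.min(0),q.max(0),np.median(q,0)); l=q[q[:,2]<q[:,2].min()+.008]; print(l.mean(0),l.min(0),l.max(0))
print(ctrl.get_state()["ee_pos"],ctrl.get_state()["clock"])
```

```text
292 [0.43   0.354  0.1248] [0.474  0.3925 0.1999] [0.4516 0.3623 0.1771]
[0.453  0.3643 0.1287] [0.447  0.3609 0.1248] [0.4568 0.3746 0.1323]
254 [0.5265 0.3618 0.126 ] [0.5693 0.3973 0.1999] [0.5484 0.3745 0.1741]
[0.5449 0.3789 0.1295] [0.5396 0.3736 0.126 ] [0.5547 0.3895 0.1334]
[0.4998 0.3779 0.0894] 1.5833
```

View pics/side2c.png

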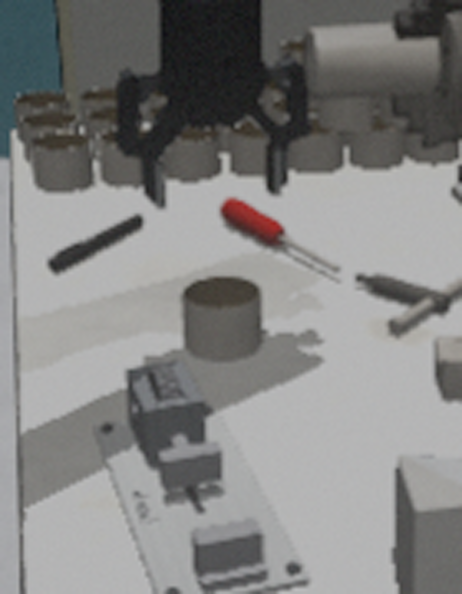

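```bash
python3 -m creep '0 0 0 0;0 0 0 0;0 0 0 0;0 0 0 0;0 0 0 0;0 0 0 0;0 0 0 0;0 0 0 0' 0
python3 - <<'E'
from h import *
c=ctrl.calibration("side"); p,d=ctrl.grab_frame("side"); W=cloud(d,c)
cv2.imwrite("pics/side3.png",cv2.cvtColor(p,cv2.COLOR_RGB2BGR)); crop("pics/side3.png","pics/side3c.png",160,100,300,280,3.3)
P=W.reshape(-1,3); P=P[~np.isnan(P).any(1)]
m=(P[:,0]>.44)&(P[:,0]<.56)&(P[:,1]>.33)&(P[:,1]<.41)&(P[:,2]>.06)&(P[:,2]<.2); q=P[m]; l=q[q[:,2]<q[:,2].min()+.012]; print(l.mean(0),l.min(0),l.max(0))
print(ctrl.get_state()["ee_pos"],ctrl.get_state()["opening"],ctrl.get_state()["clock"])
E
```

```text
clock: 2.25
ee_pos: [0.4999, 0.3778, 0.0894]
orientation: [3.139, 0.003, 1.691]
wrist_force: [0.3, -0.8, -0.0]
opening: -0.0001
[0.4982 0.3699 0.1199] [0.4859 0.3648 0.113 ] [0.5114 0.3826 0.1247]
[0.4999 0.3778 0.0894] -5.317392568920265e-05 2.3
```

View pics/side3c.png

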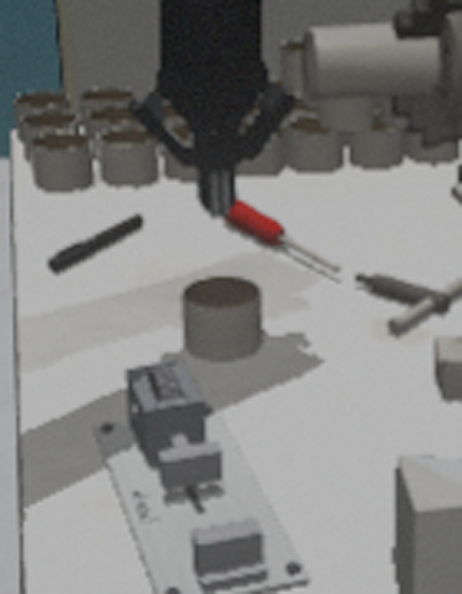

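Run:
```python
from h import *
print(ctrl.hold_point_z,[a for a in dir(ctrl) if a[0]!='_'])
c=ctrl.calibration("top"); p,d=ctrl.grab_frame("top"); W=cloud(d,c); P=W.reshape(-1,3); P=P[~np.isnan(P).any(1)]
m=(P[:,0]>.38)&(P[:,0]<.62)&(P[:,1]>.25)&(P[:,1]<.5)&(P[:,2]>.03); q=P[m]; print(len(q),q.min(0),q.max(0))
```

```text
0.0187 ['Unreachable', 'calibration', 'close_job', 'get_state', 'grab_frame', 'hold_point_z']
16235 [0.38   0.2504 0.0303] [0.5541 0.4342 0.5945]
```

```bash
python3 -m creep '0 0 0 0;0 0 0 0;0 0 0 0;0 0 0 0;0 0 0 0;0 0 0 0;0 0 0 0;0 0 0 0' 0.085; python3 g.py .5005 .376 -.02 96.7
```

```text
clock: 3.02
ee_pos: [0.4998, 0.3779, 0.0894]
orientation: [3.139, 0.002, 1.691]
wrist_force: [-0.4, 0.0, -0.5]
opening: 0.0847
t 3.0167 ee [0.4998 0.3779 0.0894] rpy [179.8365   0.1407  96.8931] F [-0.3735  0.0376 -0.4781] op 0.08467527951271625
shift -0.0019415232808331461 0.0004233483628136585 0.10939243344228851 turn 0.19311500566342943
```

```bash
python3 -m creep '-0.002 0.0005 0.01 0;-0.002 0.0005 0.03 0;-0.002 0.0005 0.045 0;-0.002 0.0005 0.055 0;-0.002 0.0005 0.06 0;-0.002 0.0005 0.06 0'
python3 - <<'E'
from g import *
go(.5005,.376,-.02,96.7)
p,d=ctrl.grab_frame("side"); W=cloud(d,ctrl.calibration("side"))
cv2.imwrite("pics/side4.png",cv2.cvtColor(p,cv2.COLOR_RGB2BGR)); crop("pics/side4.png","pics/side4c.png",160,100,300,280,3.3)
E
```

```text
clock: 3.52
ee_pos: [0.5, 0.3751, 0.0279]
orientation: [3.141, 0.004, 1.691]
wrist_force: [-0.2, 0.1, 0.2]
opening: 0.085
t 3.5167 ee [0.5    0.3751 0.0279] rpy [179.9556   0.2335  96.8888] F [-0.1912  0.0684  0.1837] op 0.08496056675658745
shift 0.0008741759191710993 0.0006252826726140547 0.04785965480943365 turn 0.1887716775621442
```

View pics/side4c.png

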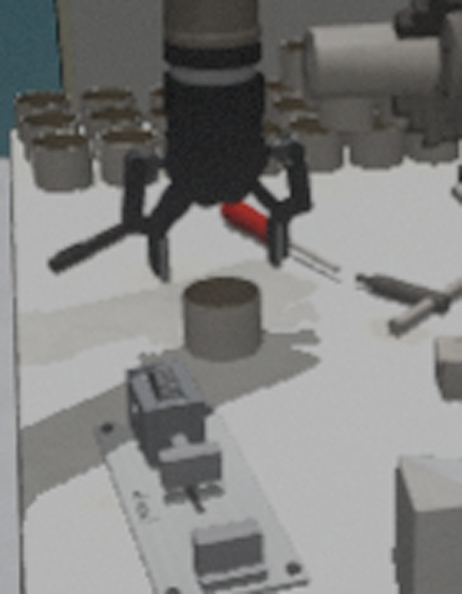

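The fingertips end at crop (161,278) and (278,265). They straddle the cup rim centred at (222,290) and sit about 17 mm above it. The camera puts the tips 23 mm higher than the stated TCP does, so I'll go by the camera and watch the force.

```bash
python3 -m creep '0.0005 0.0008 0.006 0;0.0005 0.0008 0.015 0;0.0005 0.0008 0.024 0;0.0005 0.0008 0.033 0;0.0005 0.0008 0.040 0;0.0005 0.0008 0.045 0;0.0005 0.0008 0.045 0;0.0005 0.0008 0.045 0'
python3 - <<'E'
from g import *
go(.5005,.376,-.02,96.7)
p,d=ctrl.grab_frame("side")
cv2.imwrite("pics/side5.png",cv2.cvtColor(p,cv2.COLOR_RGB2BGR)); crop("pics/side5.png","pics/side5c.png",160,100,300,280,3.3)
E
```

```text
clock: 4.23
ee_pos: [0.5014, 0.3758, -0.0165]
orientation: [3.14, 0.004, 1.691]
wrist_force: [-0.2, 0.2, 0.5]
opening: 0.0848
t 4.2333 ee [ 0.5014  0.3758 -0.0165] rpy [179.8998   0.2048  96.8831] F [-0.1576  0.2095  0.4702] op 0.0848202134680541
shift 0.0003126483383424673 -0.0008718704970598863 0.003475186189733182 turn 0.18307324359196286
```

View pics/side5c.png

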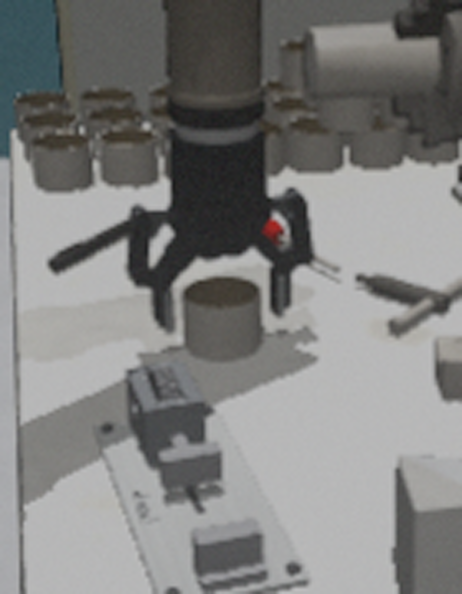

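```bash
python3 -m creep '0 0 0.002 0;0 0 0.002 0;0 0 0.002 0;0 0 0.002 0;0 0 0.002 0;0 0 0.002 0;0 0 0.002 0;0 0 0.002 0' 0.05; python3 -m creep '0 0 -0.003 0;0 0 -0.01 0;0 0 -0.02 0;0 0 -0.03 0;0 0 -0.03 0'; python3 g.py .4503 .1113 .09 96.7
```

```text
clock: 4.95
ee_pos: [0.5024, 0.3764, -0.0174]
orientation: [3.138, 0.002, 1.691]
wrist_force: [0.8, 0.2, 4.5]
opening: 0.063
clock: 5.37
ee_pos: [0.5038, 0.3775, 0.0152]
orientation: [3.134, -0.0, 1.691]
wrist_force: [0.6, -0.2, -0.9]
opening: 0.0626
t 5.3667 ee [0.5038 0.3775 0.0152] rpy [179.5857  -0.0037  96.8686] F [ 0.5884 -0.1526 -0.9341] op 0.06264585249644343
shift -0.2579139409808932 -0.08492793633532754 -0.074770239365205 turn 0.16858982687011803
```

```bash
python3 -m creep '0 0 -0.01 0;0 0 -0.03 0;0 0 -0.055 0;0 0 -0.075 0;0 0 -0.08 0;0 0 -0.08 0'
python3 - <<'E'
from g import *
go(.4503,.1113,.09,96.7)
p,d=ctrl.grab_frame("side")
cv2.imwrite("pics/side6.png",cv2.cvtColor(p,cv2.COLOR_RGB2BGR)); crop("pics/side6.png","pics/side6c.png",160,100,300,280,3.3)
np.save("pics/side6.npy",d)
W=cloud(d,ctrl.calibration("side")); P=W.reshape(-1,3); P=P[~np.isnan(P).any(1)]
E
```

```text
clock: 5.87
ee_pos: [0.5043, 0.3783, 0.0974]
orientation: [3.131, -0.003, 1.691]
wrist_force: [-0.2, -0.7, -0.6]
opening: 0.0627
t 5.8667 ee [0.5043 0.3783 0.0974] rpy [179.3983  -0.1437  96.8711] F [-0.1724 -0.6726 -0.5552] op 0.06265639387096389
shift -0.25862315918377327 -0.08559793835371413 0.007397957608189176 turn 0.17113738524355426
```

View pics/side6c.png

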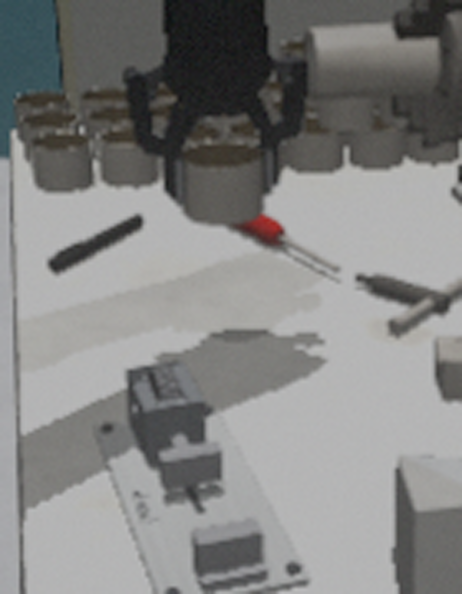

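The cup is gripped and lifted, with its rim centred at about crop (224,155) and its base at about (224,220). I'll measure where it sits in the hand and then move across.

```bash
cat > fit.py <<'E'
from h import *
from scipy.optimize import least_squares
def cup(d,cam,x0,zlo,zhi):
    W=cloud(d,ctrl.calibration(cam)); P=W.reshape(-1,3); P=P[~np.isnan(P).any(1)]
    m=(np.hypot(P[:,0]-x0[0],P[:,1]-x0[1])<.045)&(P[:,2]>zlo)&(P[:,2]<zhi)
    s=P[m]; 
    for _ in range(3):
        f=least_squares(lambda p:np.hypot(s[:,0]-p[0],s[:,1]-p[1])-.032,x0,loss="soft_l1",f_scale=.001)
        s=s[abs(np.hypot(s[:,0]-f.x[0],s[:,1]-f.x[1])-.032)<.003]
    return f.x,len(s),s[:,2].min(),s[:,2].max()
E
python3 - <<'E'
from fit import *
d=np.load("pics/side6.npy")
print(cup(d,"side",[.5,.377],.105,.16)); print(cup(d,"side",[.5,.377],.115,.135))
W=cloud(d,ctrl.calibration("side")); print(W[150:170:2,228])
E
```

```text
(array([0.503 , 0.3768]), 540, np.float64(0.11475715566497852), np.float64(0.15995372924415874))
(array([0.5033, 0.3774]), 178, np.float64(0.11502687106051451), np.float64(0.1349083569613298))
[[0.5122 0.4088 0.1407]
 [0.5032 0.348  0.157 ]
 [0.5027 0.3455 0.1527]
 [0.5029 0.3485 0.1464]
 [0.5024 0.3459 0.1421]
 [0.5024 0.3469 0.1365]
 [0.5018 0.3436 0.1325]
 [0.5019 0.3449 0.1267]
 [0.502  0.3472 0.1204]
 [0.5015 0.3447 0.1161]]
```

```bash
python3 -m creep '-0.012 -0.004 0 0;-0.04 -0.013 0 0;-0.075 -0.0245 0 0;-0.11 -0.036 0 0;-0.145 -0.047 0 0;-0.18 -0.059 0 0;-0.215 -0.07 0 0;-0.235 -0.077 0 0'; python3 g.py .4516 .112 .05 96.7
```

```text
clock: 6.58
ee_pos: [0.4516, 0.129, 0.0931]
orientation: [3.139, 0.002, 1.686]
wrist_force: [0.3, -0.5, -0.8]
opening: 0.0627
t 6.5833 ee [0.4516 0.129  0.0931] rpy [179.8474   0.1094  96.6131] F [ 0.2903 -0.4974 -0.8192] op 0.06270149131200536
shift -0.016929937752185847 -0.0019145005393936137 0.043103257666030875 turn -0.0868615449798682
```

```bash
python3 -m creep '-0.008 -0.001 0.005 0;-0.015 -0.0015 0.015 0;-0.017 -0.002 0.03 0;-0.017 -0.002 0.04 0;-0.017 -0.002 0.043 0;-0.017 -0.002 0.043 0;-0.017 -0.002 0.043 0;-0.017 -0.002 0.043 0'
python3 - <<'E'
from g import *; from fit import cup
go(.4516,.112,-.0114,96.7)
p,d=ctrl.grab_frame("side"); np.save("pics/side7.npy",d)
cv2.imwrite("pics/side7.png",cv2.cvtColor(p,cv2.COLOR_RGB2BGR)); crop("pics/side7.png","pics/side7c.png",160,170,270,300,4.5)
print(cup(d,"side",[.4503,.111],.07,.10))
go(.4516,.112,-.0114,96.7)
g=np.radians(6.7); O=np.array([.4508,.1068]); R=np.array([[np.cos(g),np.sin(g)],[-np.sin(g),np.cos(g)]])
print("gauge-frame(side)",R@(cup(d,"side",[.4503,.111],.07,.10)[0]-O))
E
```

```text
clock: 7.25
ee_pos: [0.4521, 0.1124, 0.0504]
orientation: [3.138, 0.002, 1.687]
wrist_force: [0.0, 0.1, -0.4]
opening: 0.0627
t 7.25 ee [0.4521 0.1124 0.0504] rpy [179.8061   0.1025  96.6689] F [ 0.0463  0.1343 -0.3861] op 0.0627209330716599
shift -0.0003715309161523258 -0.000554556462922383 0.061814712578598795 turn -0.031098607972054992
(array([0.4512, 0.1114]), 624, np.float64(0.07001960716374456), np.float64(0.09994353377746579))
t 7.3 ee [0.4522 0.1124 0.0506] rpy [179.785    0.0926  96.6594] F [-0.1063  0.5244 -1.0743] op 0.06255505913111224
shift -0.0003270939202834691 -0.0006493515535049159 0.06197716891604685 turn -0.04058451063936275
gauge-frame(side) [0.001  0.0045]
```

View pics/side7c.png

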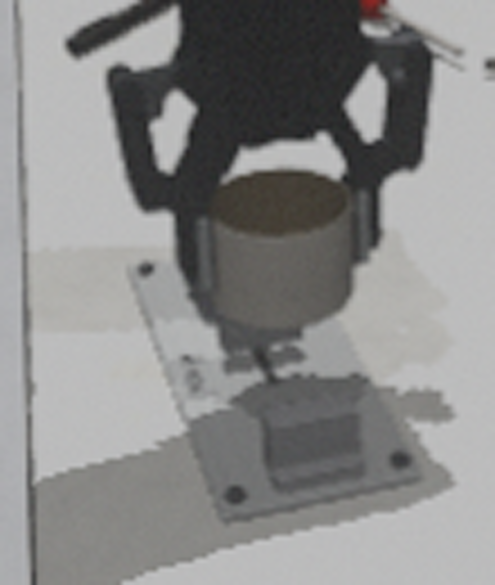

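```bash
python3 -m creep '-0.0004 -0.0006 0.006 0;-0.0004 -0.0006 0.014 0;-0.0004 -0.0006 0.022 0;-0.0004 -0.0006 0.03 0;-0.0004 -0.0006 0.036 0;-0.0004 -0.0006 0.04 0;-0.0004 -0.0006 0.04 0;-0.0004 -0.0006 0.04 0'; python3 g.py .4516 .112 -.0114 96.7
```

```text
clock: 7.97
ee_pos: [0.4517, 0.1117, 0.0103]
orientation: [3.138, 0.002, 1.687]
wrist_force: [-0.2, -0.1, 0.0]
opening: 0.0627
t 7.9667 ee [0.4517 0.1117 0.0103] rpy [179.8209   0.1124  96.6473] F [-0.1914 -0.0679  0.0268] op 0.06272284245734346
shift 0.00031483011962329623 -4.4351856114745904e-05 0.021656691524672644 turn -0.05268559611788248
```

```bash
python3 -m creep '0 0 0.004 0;0 0 0.009 0;0 0 0.014 0;0 0 0.017 0;0 0 0.019 0;0 0 0.019 0;0 0 0.019 0'; python3 -m creep '0 0 0.001 0;0 0 0.002 0;0 0 0.002 0;0 0 0.002 0'
```

```text
clock: 8.55
ee_pos: [0.4517, 0.1116, -0.0089]
orientation: [3.139, 0.002, 1.687]
wrist_force: [-0.1, 0.1, -0.7]
opening: 0.0628
clock: 8.88
ee_pos: [0.4517, 0.1116, -0.0108]
orientation: [3.139, 0.002, 1.687]
wrist_force: [-0.3, 0.9, -1.7]
opening: 0.0625
```

```bash
python3 -m creep '0 0 0.0005 0;0 0 0.001 0;0 0 0.001 0;0 0 0.001 0'; python3 -c "
from rig import ctrl
print(ctrl.get_state()['wrist_force'])"
```

```text
clock: 9.22
ee_pos: [0.4518, 0.1117, -0.0115]
orientation: [3.139, 0.002, 1.687]
wrist_force: [-2.1, 0.1, 5.4]
opening: 0.0625
[-2.14551451  0.1128436   5.38105985]
```

The cup has touched the plate at ee z = -0.0115, as expected, so I'll let go.

```bash
python3 -m creep '0 0 0 0;0 0 0 0;0 0 0 0;0 0 0 0;0 0 0 0;0 0 0 0' 0.085
python3 - <<'E'
from g import *; from fit import cup
p,d=ctrl.grab_frame("side"); np.save("pics/side8.npy",d)
cv2.imwrite("pics/side8.png",cv2.cvtColor(p,cv2.COLOR_RGB2BGR)); crop("pics/side8.png","pics/side8c.png",160,170,270,300,4.5)
print(cup(d,"side",[.4503,.111],.03,.056))
go(.4516,.112,.1,96.7)
g=np.radians(6.7); O=np.array([.4508,.1068]); R=np.array([[np.cos(g),np.sin(g)],[-np.sin(g),np.cos(g)]])
print("gauge-frame(side)",R@(cup(d,"side",[.4503,.111],.03,.056)[0]-O))
E
```

```text
clock: 9.72
ee_pos: [0.4518, 0.1117, -0.0115]
orientation: [3.139, 0.002, 1.687]
wrist_force: [0.4, -1.3, -0.6]
opening: 0.0849
(array([0.4511, 0.1105]), 558, np.float64(0.03001614461187957), np.float64(0.05421025119597306))
t 9.7667 ee [ 0.4518  0.1117 -0.0115] rpy [179.8304   0.1006  96.6385] F [ 0.0042  0.7528 -0.183 ] op 0.08484842134459154
shift 0.00035600619444565946 -0.0001781376299097064 -0.11152880996896034 turn -0.061478543295024224
gauge-frame(side) [0.0007 0.0036]
```

View pics/side8c.png

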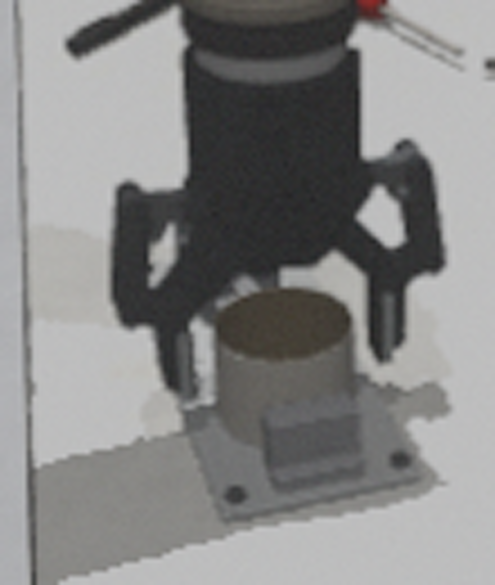

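The cup stands upright with its rim at 53 mm, and the fingers at (183,390) and (387,355) are clear of it. Gauge-frame position is x 0.7 mm, y 3.6 mm. I'll rise straight up.

```bash
python3 -m creep '0 0 -0.004 0;0 0 -0.014 0;0 0 -0.03 0;0 0 -0.055 0;0 0 -0.08 0;0 0 -0.1 0;0 0 -0.105 0;0 0 -0.105 0'; python3 g.py .437 .2245 .09 96.7
```

```text
clock: 10.43
ee_pos: [0.4529, 0.1124, 0.0955]
orientation: [3.134, -0.0, 1.687]
wrist_force: [-0.1, 0.3, -0.9]
opening: 0.085
t 10.4333 ee [0.4529 0.1124 0.0955] rpy [179.5916  -0.0073  96.6447] F [-0.1412  0.288  -0.8622] op 0.08502581159734215
shift 0.11317444631212839 -0.0028441012483980243 0.005501549002256953 turn -0.05530551209253076
```

```bash
python3 -m creep '0.015 0 0 0;0.045 -0.001 0 0;0.08 -0.0015 0 0;0.11 -0.002 0 0;0.122 -0.0024 0.005 0;0.122 -0.0024 0.015 0;0.122 -0.0024 0.025 0;0.122 -0.0024 0.03 0' 0; python3 -m creep '0 0 0 0; 0 0 0 0;0 0 0 0'
python3 - <<'E'
from g import *; from fit import cup
go(.4364,.2334,.045,96.7)
p,d=ctrl.grab_frame("side"); np.save("pics/side9.npy",d)
cv2.imwrite("pics/side9.png",cv2.cvtColor(p,cv2.COLOR_RGB2BGR)); crop("pics/side9.png","pics/side9c.png",160,140,280,280,4.2)
W=cloud(d,ctrl.calibration("side"))
P=W.reshape(-1,3); P=P[~np.isnan(P).any(1)]
m=(P[:,0]>.39)&(P[:,0]<.48)&(P[:,1]>.2)&(P[:,1]<.26)&(P[:,2]>.065)&(P[:,2]<.12); q=P[m]; l=q[q[:,2]<q[:,2].min()+.012]; print(l.mean(0),l.min(0),l.max(0))
E
```

```text
clock: 11.1
ee_pos: [0.4354, 0.2303, 0.0631]
orientation: [3.138, 0.003, 1.685]
wrist_force: [0.6, 0.1, -0.4]
opening: 0.0001
clock: 11.35
ee_pos: [0.4357, 0.2288, 0.0629]
orientation: [3.138, 0.004, 1.682]
wrist_force: [1.0, 0.7, -0.1]
opening: -0.0001
t 11.35 ee [0.4357 0.2288 0.0629] rpy [179.819    0.2177  96.3697] F [ 1.0345  0.6923 -0.1357] op -0.00011591471446543065
shift 0.004537981686201537 0.0012271398217554765 0.017937491126254215 turn -0.3302647844563751
[0.4345 0.2208 0.0943] [0.421  0.216  0.0872] [0.4486 0.2357 0.0991]
```

View pics/side9c.png

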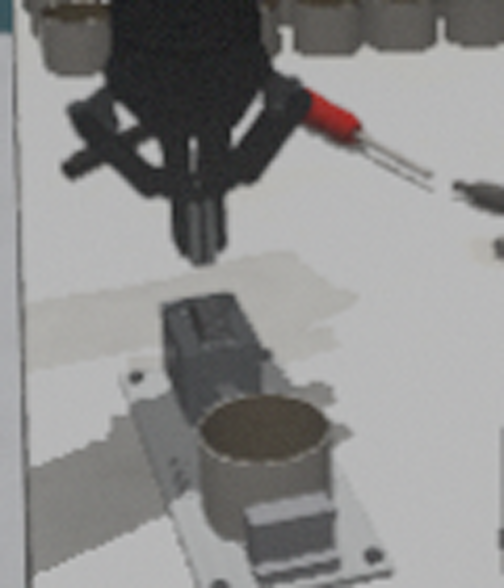

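The shut tips end at crop (203,260), which is about 24 mm above the stated TCP again, and they hang over the slot at (203,318). The cup stands upright at (265,460). Now I'll descend and feel for the wheel.

```bash
python3 -m creep '0.003 0.001 0.004 0.2;0.0045 0.001 0.01 0.3;0.0045 0.001 0.016 0.3;0.0045 0.001 0.018 0.3;0.0045 0.001 0.018 0.3;0.0045 0.001 0.018 0.3'; python3 g.py .4364 .2334 .044 96.7;  python3 -m creep '0 0 0.001 0;0 0 0.002 0;0 0 0.002 0;0 0 0.002 0';python3 g.py .4364 .2334 .044 96.7
```

```text
clock: 11.9
ee_pos: [0.4363, 0.2337, 0.045]
orientation: [3.138, 0.004, 1.677]
wrist_force: [0.4, 0.6, -0.1]
opening: 0.0
t 11.9 ee [0.4363 0.2337 0.045 ] rpy [179.805    0.2071  96.1106] F [ 0.4324  0.6149 -0.0572] op 2.886589648445191e-05
shift -0.00033691854279284736 6.646129582224163e-05 0.0009631635831221577 turn -0.5894326940516095
clock: 12.23
ee_pos: [0.4363, 0.2337, 0.043]
orientation: [3.138, 0.004, 1.677]
wrist_force: [-0.1, -0.0, 0.0]
opening: -0.0002
t 12.2333 ee [0.4363 0.2337 0.043 ] rpy [179.7992   0.2021  96.1116] F [-0.0799 -0.0486  0.0424] op -0.00016088741748001705
shift -0.0003547143165196591 3.2869855463093673e-05 -0.0009714890600816678 turn -0.5883704340038491
```

```bash
for_() { :; }; python3 -m creep '0 0 0.0005 0;0 0 0.001 0;0 0 0.001 0' | sed -n '2p;4p'; python3 -m creep '0 0 0.0005 0;0 0 0.0005 0;0 0 0.0005 0'| sed -n '2p;4p'
```

```text
ee_pos: [0.4363, 0.2337, 0.042]
wrist_force: [0.0, 0.7, 0.2]
ee_pos: [0.4363, 0.2337, 0.0415]
wrist_force: [-0.1, 0.9, -0.2]
```

```bash
python3 -m creep '0 0 0.0003 0;0 0 0.0006 0;0 0 0.0006 0;0 0 0.0006 0' | sed -n '2p;4p'
```

```text
ee_pos: [0.4363, 0.2337, 0.0408]
wrist_force: [0.4, 0.2, -0.3]
```

```bash
python3 -m creep '0 0 0.0003 0;0 0 0.0006 0;0 0 0.0006 0;0 0 0.0006 0' | sed -n '2p;4p'
```

```text
ee_pos: [0.4363, 0.2337, 0.0402]
wrist_force: [-0.5, -0.5, -0.3]
```

```bash
python3 -m creep '0 0 0.0003 0;0 0 0.0006 0;0 0 0.0006 0;0 0 0.0006 0' | sed -n '2p;4p'
```

```text
ee_pos: [0.4362, 0.2337, 0.0396]
wrist_force: [0.3, 0.1, -0.4]
```

```bash
python3 -m creep '0 0 0.0003 0;0 0 0.0006 0;0 0 0.0006 0;0 0 0.0006 0' | sed -n '2p;4p'
```

```text
ee_pos: [0.4362, 0.2336, 0.0389]
wrist_force: [-0.3, 0.5, 0.8]
```

```bash
python3 -m creep '0 0 0.0003 0;0 0 0.0006 0;0 0 0.0006 0;0 0 0.0006 0' | sed -n '2p;4p'
```

```text
ee_pos: [0.4362, 0.2336, 0.0383]
wrist_force: [-0.2, -0.1, 0.6]
```

```bash
python3 -m creep '0 0 0.0003 0;0 0 0.0006 0;0 0 0.0006 0;0 0 0.0006 0' | sed -n '2p;4p'
```

```text
ee_pos: [0.4363, 0.2337, 0.0379]
wrist_force: [-0.5, -1.3, 3.2]
```

```bash
python3 -m creep '0 0 0.0003 0;0 0 0.0006 0;0 0 0.0006 0;0 0 0.0006 0' | sed -n '2p;4p'
```

```text
ee_pos: [0.4364, 0.2337, 0.0378]
wrist_force: [-0.0, -0.8, 7.1]
```

Contact came at ee z ≈ 0.0379, so the crest is about 62 mm over the worktop, within the expected range. Stiffness works out at about 14 N/mm. I'll start the first drag stroke gently.

```bash
python3 -m creep '-0.0005 0 0.0006 0;-0.0015 0 0.0006 0;-0.0025 0 0.0006 0;-0.0035 0 0.0006 0;-0.0045 0 0.0006 0' ; python3 g.py .4364 .2334 .0378 96.7
```

```text
clock: 15.48
ee_pos: [0.4367, 0.2312, 0.038]
orientation: [3.138, 0.001, 1.678]
wrist_force: [-3.3, 3.4, 7.8]
opening: -0.0
t 15.4833 ee [0.4367 0.2312 0.038 ] rpy [179.8086   0.0359  96.148 ] F [-3.2606  3.3522  7.7585] op -2.8567730350143437e-05
shift 0.0021835892386568713 -4.780547578099454e-05 0.000200387823742737 turn -0.5520225272621673
```

```bash
python3 -m creep '-0.003 0 0.0006 0;-0.004 0 0.0006 0;-0.005 0 0.0006 0;-0.006 0 0.0006 0;-0.007 0 0.0006 0' ; python3 g.py .4364 .2334 .0378 96.7
```

```text
clock: 15.9
ee_pos: [0.4373, 0.2259, 0.0381]
orientation: [3.138, -0.002, 1.679]
wrist_force: [-1.9, 2.0, 8.2]
opening: -0.0
t 15.9 ee [0.4373 0.2259 0.0381] rpy [179.8034  -0.0951  96.1835] F [-1.9093  2.0123  8.1677] op -3.512200260547866e-05
shift 0.007520813539807364 -6.078322383352378e-05 0.0002745884207426691 turn -0.5165199692781925
```

```bash
python3 -m creep '-0.0025 0 0.0006 0;-0.0035 0 0.0006 0;-0.0045 0 0.0006 0;-0.0055 0 0.0006 0;-0.006 0 0.0006 0'
python3 - <<'E'
from g import *; from fit import cup
go(.4364,.2334,.0378,96.7)
p,d=ctrl.grab_frame("side"); np.save("pics/side10.npy",d)
cv2.imwrite("pics/side10.png",cv2.cvtColor(p,cv2.COLOR_RGB2BGR)); crop("pics/side10.png","pics/side10c.png",160,140,280,280,4.2)
g=np.radians(6.7); O=np.array([.4508,.1068]); R=np.array([[np.cos(g),np.sin(g)],[-np.sin(g),np.cos(g)]])
x=cup(d,"side",[.4503,.111],.03,.056); print(x,R@(x[0]-O))
go(.4364,.2334,.0378,96.7)
E
```

```text
clock: 16.32
ee_pos: [0.4378, 0.2216, 0.0381]
orientation: [3.138, -0.004, 1.679]
wrist_force: [-3.1, 1.9, 6.1]
opening: 0.0001
t 16.3167 ee [0.4378 0.2216 0.0381] rpy [179.79    -0.2288  96.2136] F [-3.0506  1.9027  6.0877] op 0.00013642399109577434
shift 0.011901695631828682 -0.00011662447904879527 0.0003013885616070591 turn -0.4863603692275831
(array([0.4513, 0.1087]), 564, np.float64(0.03003818212096343), np.float64(0.05374137638961746)) [0.0007 0.0018]
t 16.3667 ee [0.4378 0.2215 0.0381] rpy [179.7928  -0.224   96.2097] F [-2.3779  2.6105  6.2651] op -0.00011400579839982048
shift 0.01199309892729063 -9.079811060130395e-05 0.00028627031844354056 turn -0.49033696530648285
```

View pics/side10c.png

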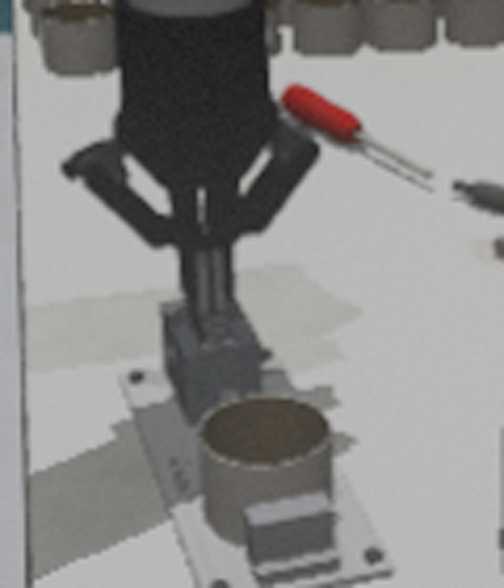

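The jaw is rolling. The cup at crop (265,465) has been pushed from y 3.6 to 1.8 mm and stays upright. I'll continue until it seats.

```bash
python3 -m creep '-0.0025 0 0.0007 0;-0.003 0 0.0007 0;-0.0035 0 0.0007 0;-0.004 0 0.0007 0;-0.0045 0 0.0007 0' ; python3 g.py .4364 .2334 .0378 96.7
```

```text
clock: 16.78
ee_pos: [0.4381, 0.2188, 0.0381]
orientation: [3.138, -0.006, 1.68]
wrist_force: [-1.9, 2.7, 8.0]
opening: 0.0004
t 16.7833 ee [0.4381 0.2188 0.0381] rpy [179.7821  -0.3636  96.2508] F [-1.9384  2.7088  8.0177] op 0.00039221718697479534
shift 0.014689751198437736 -0.00013679855929956374 0.0002619649465382054 turn -0.4491770736519669
```

```bash
python3 -m creep '-0.0022 0 0.0007 0;-0.0026 0 0.0007 0;-0.003 0 0.0007 0;-0.0034 0 0.0007 0' ; python3 g.py .4364 .2334 .0378 96.7
```

```text
clock: 17.12
ee_pos: [0.4383, 0.2178, 0.0381]
orientation: [3.137, -0.01, 1.681]
wrist_force: [-2.8, 3.9, 6.5]
opening: 0.0
t 17.1167 ee [0.4383 0.2178 0.0381] rpy [179.7654  -0.5458  96.2979] F [-2.7939  3.8565  6.5131] op 4.4022938957691106e-05
shift 0.01571382835948071 -0.00017726293600706447 0.0002560209550260123 turn -0.40213191867609055
```

```bash
python3 -m creep '-0.003 0 0.0008 0;-0.0035 0 0.0008 0;-0.004 0 0.0008 0;-0.004 0 0.0008 0;-0.004 0 0.0008 0'
python3 - <<'E'
from g import *; from fit import cup
go(.4364,.2334,.0378,96.7)
p,d=ctrl.grab_frame("side"); np.save("pics/side11.npy",d)
cv2.imwrite("pics/side11.png",cv2.cvtColor(p,cv2.COLOR_RGB2BGR)); crop("pics/side11.png","pics/side11c.png",160,140,280,280,4.2)
g=np.radians(6.7); O=np.array([.4508,.1068]); R=np.array([[np.cos(g),np.sin(g)],[-np.sin(g),np.cos(g)]])
x=cup(d,"side",[.4503,.111],.03,.056); print(x,R@(x[0]-O))
go(.4364,.2334,.0378,96.7)
E
```

```text
clock: 17.53
ee_pos: [0.4388, 0.2168, 0.038]
orientation: [3.136, -0.013, 1.682]
wrist_force: [-2.4, 4.2, 6.1]
opening: -0.0001
t 17.5333 ee [0.4388 0.2168 0.038 ] rpy [179.7012  -0.7637  96.3674] F [-2.3526  4.2444  6.0581] op -0.00014674262287692582
shift 0.016769304460383883 -0.000559969171241011 0.00021884518264096015 turn -0.33255982979083853
(array([0.4517, 0.1063]), 564, np.float64(0.030217876155960444), np.float64(0.05395501599615571)) [ 0.0008 -0.0006]
t 17.5833 ee [0.4388 0.2168 0.038 ] rpy [179.7018  -0.7595  96.3681] F [-1.9175  3.9065  7.0547] op -0.00023679682940862194
shift 0.016793201052027012 -0.0005678792345839186 0.00020323575209713757 turn -0.3319208781693135
```

View pics/side11c.png

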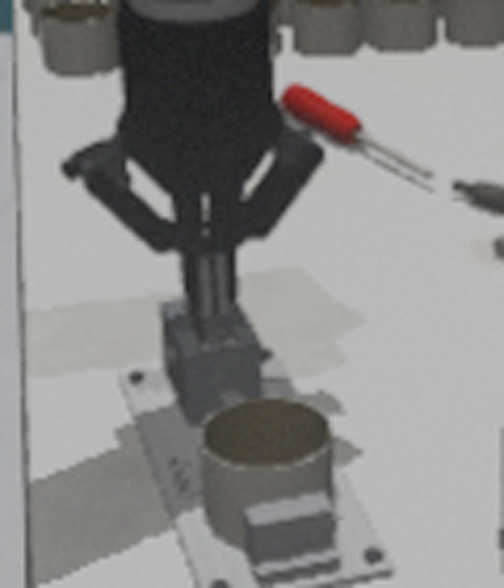

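```bash
python3 -m creep '-0.003 0 0.001 0;-0.0035 0 0.0011 0;-0.004 0 0.0011 0;-0.004 0 0.0011 0;-0.004 0 0.0011 0' ; python3 g.py .4364 .2334 .0378 96.7
```

```text
clock: 18.0
ee_pos: [0.4389, 0.2167, 0.0379]
orientation: [3.136, -0.018, 1.684]
wrist_force: [-4.6, 5.9, 8.4]
opening: -0.0002
t 18.0 ee [0.4389 0.2167 0.0379] rpy [179.6788  -1.0465  96.4647] F [-4.5977  5.9434  8.3988] op -0.00023787996849622647
shift 0.016832969014516586 -0.0005703947361787574 6.988592697631385e-05 turn -0.23525057954989848
```

Stalled with a 5.9 N drag, so the jaw push is about 6.5 N and the cup is gripped. I'll hold briefly and then lift off.

```bash
python3 -m creep '-0.0035 0 0.0009 0;-0.0035 0 0.0009 0;-0.0035 0 0.0009 0;-0.0035 0 0.0009 0' ; python3 -m creep '-0.001 0 -0.002 0;0 0 -0.006 0;0 0 -0.012 0;0 0 -0.025 0;0 0 -0.05 0;0 0 -0.07 0;0 0 -0.07 0;0 0 -0.07 0'
python3 - <<'E'
from g import *; from fit import cup
go(.4364,.2334,.0378,96.7)
p,d=ctrl.grab_frame("side"); np.save("pics/side12.npy",d)
cv2.imwrite("pics/side12.png",cv2.cvtColor(p,cv2.COLOR_RGB2BGR)); crop("pics/side12.png","pics/side12c.png",160,140,280,280,4.2)
g=np.radians(6.7); O=np.array([.4508,.1068]); R=np.array([[np.cos(g),np.sin(g)],[-np.sin(g),np.cos(g)]])
x=cup(d,"side",[.4503,.111],.03,.056); print(x,R@(x[0]-O))
E
```

```text
clock: 18.33
ee_pos: [0.439, 0.2168, 0.0379]
orientation: [3.135, -0.023, 1.685]
wrist_force: [-3.8, 5.1, 7.5]
opening: -0.0002
clock: 19.0
ee_pos: [0.4396, 0.2152, 0.1089]
orientation: [3.133, -0.024, 1.685]
wrist_force: [-0.6, -0.4, -0.1]
opening: -0.0002
t 19.0 ee [0.4396 0.2152 0.1089] rpy [179.5148  -1.3701  96.5239] F [-0.5964 -0.3535 -0.127 ] op -0.0002499797028806549
shift 0.018464930611149247 -0.0011100019762431586 0.07113743055152241 turn -0.1760576954801394
(array([0.4516, 0.1063]), 560, np.float64(0.030082278090224845), np.float64(0.05337684125466802)) [ 0.0007 -0.0006]
```

View pics/side12c.png

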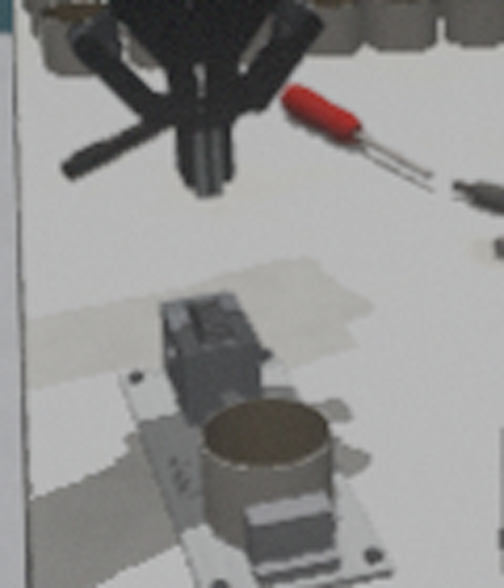

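```bash
python3 -m creep '0.012 0 -0.01 0;0.04 0 -0.03 0;0.075 0.0 -0.045 0;0.11 0 -0.05 0;0.145 0 -0.05 0;0.18 0 -0.05 0;0.21 0 -0.05 0;0.22 0 -0.05 0'
python3 - <<'E'
from g import *; from fit import cup
g=np.radians(6.7); O=np.array([.4508,.1068]); R=np.array([[np.cos(g),np.sin(g)],[-np.sin(g),np.cos(g)]])
for n in("top","side"):
    p,d=ctrl.grab_frame(n); np.save(f"pics/{n}13.npy",d)
    cv2.imwrite(f"pics/{n}13.png",cv2.cvtColor(p,cv2.COLOR_RGB2BGR))
    x=cup(d,n,[.4503,.108],.035,.058); print(n,x,R@(x[0]-O))
    P=cloud(d,ctrl.calibration(n)).reshape(-1,3); P=P[~np.isnan(P).any(1)]
    G=np.c_[(P[:,:2]-O)@R.T,P[:,2]]
    m=(abs(G[:,0])<.016)&(G[:,2]>.0335)&(G[:,2]<.044)
    for a,b in((-.06,-.025),(.025,.07)):
        v=G[m&(G[:,1]>a)&(G[:,1]<b)][:,1]; print(len(v),np.percentile(v,[2,98]) if len(v) else 0)
crop("pics/top13.png","pics/top13c.png",260,220,400,310,5.5)
E
```

```text
clock: 19.72
ee_pos: [0.4103, 0.4374, 0.161]
orientation: [3.138, -0.024, 1.691]
wrist_force: [-1.1, 0.3, -0.7]
opening: 0.0
top (array([0.4527, 0.1089]), 200, np.float64(0.03513438702833038), np.float64(0.05490237919097152)) [0.0021 0.0018]
97 [-0.0454 -0.0268]
123 [0.0304 0.0463]
side (array([0.4517, 0.1062]), 469, np.float64(0.03503428023010419), np.float64(0.05362592636903357)) [ 0.0008 -0.0007]
149 [-0.0481 -0.0271]
64 [0.0256 0.0324]
```

View pics/top13c.png

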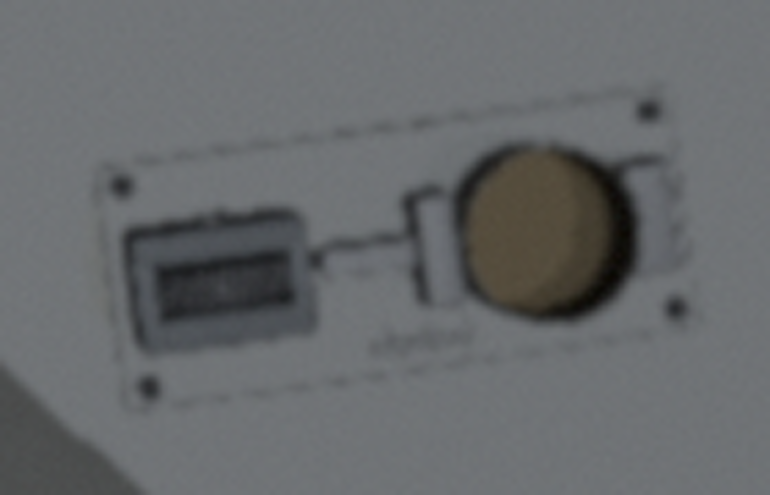

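View pics/side13.png

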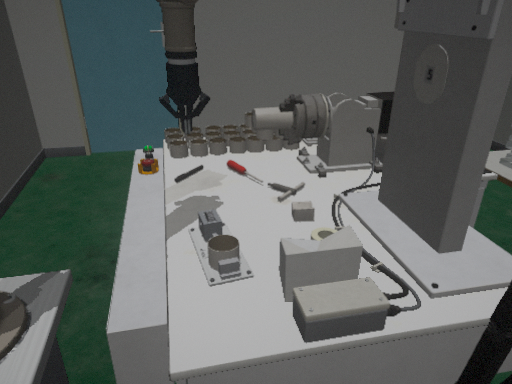

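The top crop shows the cup at (545,235) touching both the sliding jaw at (440,245) and the fixed jaw at (655,215). In the side view the bystanders are where they started. Handing in.

```bash
python3 -c "
from rig import ctrl
print(ctrl.close_job())"
```

```text
the job is handed in; nothing more can be done
None
```

The cup is standing upright on the gauge plate between the jaws, and I rolled the sliding jaw in with the thumbwheel until it was held. I handed the job in at about 20 s of the 69 s. No verdict was reported.

**What I did:** I gripped the cup across its diameter and set it down midway between the jaws. After letting go, I felt for the wheel and made contact at a crest about 62 mm over the worktop. One stroke of about 17 mm, pressing 6–8.5 N, brought the jaw home. It stalled at about 5.9 N of drag, which by your formula is about 6.5 N of jaw push.

**Last checks after lifting off:**
- **Cup position:** it did not move on lift-off. Its rim is at about 53–54 mm, and its axis is 0.7–2 mm off the gauge's y axis, depending on the camera.
- **Jaw contact:** both camera views show the cup touching both jaws. The contact force on the cup after release could not be measured directly.
- **Bystanders:** by eye in the camera views, none of them moved.

**Disagreements:**
- **Fingertip height:** the cameras put the shut fingertips 23–24 mm higher than the reported TCP. I went by the cameras, and contact with the worktop, plate and wheel all agreed with them.
- **Camera offset:** the two cameras differ by about 1–2.5 mm in y.
- **Sideways force:** I saw up to 4.6 N of sideways force at the wrist during the final press, with about 1° of tool tilt. It cleared on lift-off.

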